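# Clamp a re-glued bedside tray with a squeeze-grip bar clamp

### The arm

A 6-joint arm with a two-finger parallel gripper is mounted at the origin on the work surface. World frame = base frame: x ahead of the robot, y to its left, z up, the work surface at z = 0. Lengths are in mm, angles in degrees, forces in N, time in s.
With the tool pointing down it reaches from about 350 to 850 mm from the base axis. Payload 8.1 kg.
Tool frame: the origin (TCP) lies between the finger pads, 19 mm behind the fingertips; this is the grasp point; x points along the fingers, y is the direction in which the jaws open and shut, and the axes are right-handed (so a half turn about x gives the same grasp; the last joint's range is limited). The gripper opens to 85 mm and grips with 20 to 120 N. Pads are 22 mm wide; open, the fingers measure 114 mm over their backs; the gripper's body (76 mm by 85 mm) begins 54 mm behind the grasp point. The pads swing forward as they close: fully open they stand 13 mm farther back than shut.
Start: joints at [71.196, 7.471, 85.268, -0, 87.261, -4.893], TCP at [144.231, 582.411, 249.992] pointing down, gripper open.
Joint ranges: [-169.43, 169.43], [-51.17, 129.36], [1.28, 143.12], [-76.62, 256.62], [0, 156.53], [-152.29, 152.29]. Speed limits (degrees/s): [136.94, 136.94, 159.86, 180, 180, 180].

### API

Orientations are given as [roll, pitch, yaw] about the fixed x, y, z axes, in that order (R = Rz(yaw) Ry(pitch) Rx(roll)).
In Python, from bench import r gives the robot as it stands.
- The arm moves only by the tool move_arm, never from a script. Its argument "deltas" is a list of rows, each a list of 2 entries, a list of its own where there are three numbers: the shift along the tool's x, y, z in mm, then the turn about the tool's x in degrees. A call has 1 to 12 rows; each row is the pose to reach, as a shift and turn from the pose measured when the call began, along the tool's axes at that moment; what a row does not reach only later rows make up. A row lasts 1/8 s, in which the tool goes at most 62.5 mm and 10.7 degrees, less where a joint would pass 70% of its speed; a pose out of reach is approached as far as the arm can. A call with a gripper value outside its range is refused whole. "jaw" is the opening, from -1 (shut) to 1 (fully open), set as the call begins (left out, the last holds). The fingers move at their own pace and stop on an object; "squeeze" is the grip in N (left out, the last holds). Time passes only in rows, so rows that repeat a pose let the fingers close. It gives the time, the measured TCP pose, the force and the opening at its end, in the units of the state.
- r.sense(): the state, without advancing time (a new reading comes with each control period).
- r.snapshot(name): name is "side" or "top" or "wrist"; returns (picture, depth): 400x640x3 uint8, red, green, blue; 400x640 float32, mm along the optical axis (not along the pixel's ray), 0 where there is no reading.
- r.get_calibration(name): a dict with "fovy" (degrees; the focal length in pixels is half the picture's height over the tangent of half this angle, whatever the lens; pixels are square), "cx", "cy" (the principal point, pixels), "position" and "attitude" of the camera in the world; the wrist camera has in their place "tool_from_camera" (4x4, takes a point from camera to tool coordinates, whose origin is the TCP and whose axes are the tool frame's). Camera axes: x right, y down, z forward; pixel columns grow to the right and rows downward; lengths in mm; the calibration is good to about 2 mm. A picture is of the moment at which its call begins: read the wrist's pose just before it. get_calibration takes no time and is no camera call.
- r.hand_in(): hands the job in, once; it reports no verdict.
The state is a dict: "time": time; "joint_pos": joint angles; "qd": joint speeds; "joint_efforts": joint torques, N m; "tool_pos": TCP position; "tcp_rot": TCP orientation; "ft_force": force on the tool from outside, world axes, zero at the start; "wrist_torque": the same for the moment, N m; "finger_gap": finger opening in mm.
Only numpy, scipy, OpenCV 4.12 (cv2) and the standard library are available. Lean on these libraries where they do the work, as an engineer would, in place of code of your own. Each camera call takes 0.05 s, during which the arm holds its last target. There are 200 camera calls.

### The job

Lift the top wooden tray (green floor) off the other tray and set it down flat on the clamp's dark base between the fixed and the moving jaw, long sides facing the jaws and its pale divider in line with the middle of the jaws, then let go of it. Pump the clamp's orange trigger towards the black handle, working the jaw with the trigger alone, until the rubber pad presses the tray snugly against the fixed jaw and the pad's yellow spring plunger has sunk about half-way into the jaw (never near its bottom stop, which would crush the joint). Finish while still holding the trigger squeezed like that, hands off the tray and the jaw, and leave the other things where they are.

Things in the scene. Friction and masses are not known exactly. Their poses are not given: they have to be found in the camera images.
- tray: Upper wooden valet tray, mid-brown, green floors: 116 (own x) x 80 (own y) x 40 mm, 0.15-0.3 kg. Origin: centre of its underside, z up. Floor top at z 9, walls 8 thick, rim at z 40. A pale divider 10 mm thick runs along y through the middle, top at z 34; beside it two empty compartments 45 (x) x 64 (y): pinch it from above across x. Half-turn symmetric.
- tray_low: Bystander: the lower tray, same shape, dark brown, grey floors, on the table. Origin: centre of its underside. The upper tray rests on its rim with its 96 x 60 x 4 mm foot inside (2 mm play); upper origin 36 mm above this one.
- clamp: Bar clamp, fixed to the table; place and yaw vary. Origin: underside of its base, below the fixed jaw's working face; y along the bar from fixed jaw to moving jaw, then to trigger and handle; z up. Dark wood base x -60..60, y -30..305, top z 8 mm: the tray stands on it, centred at x 0, y about 45. Blue housing x -23..23, y 195..260, top z 75 mm.
- anvil: Fixed jaw: blue block 50 (x) x 18 (y) mm, top at clamp z 52 mm, rubber face towards +y at clamp y 0 (clamp z 17..47). Origin: clamp x 0, y 0, z 8 mm; axes as the clamp's.
- jaw: Moving jaw: blue block 50 (x) x 22 (y) mm, z 12..54, on a steel bar; carries the pad. Origin = clamp's origin when fully open; slides to clamp -y by up to 78 mm as the trigger is pumped. Block front at own y 159 mm, free pad face at own y 135. Starts 5 to 25 mm advanced. 3 N friction holds it when unloaded. Not to be pushed by hand.
- pad (a joint): How far the sprung pad is pushed back into the moving jaw: 0 free (16 mm of yellow plunger shows between pad and jaw block), 0.016 m bottomed (none shows). Spring 1.2 N per mm. Wanted at the end: about 0.008.
- pad_face (a point): Middle of the pad's rubber face (34 mm wide, 24 high, clamp z 32 mm, looks to clamp -y). The tray is held by both jaws when this is 80 mm from the fixed jaw's face.
- trigger: Orange bar 26 (x) x 12 (y) mm, hinged at clamp y 212.5, z 50 mm (origin), top at z 140. Leans 0.15 rad to -y at rest; swings 0.2 rad to clamp +y towards the handle, springs back. A squeeze moves the jaw 0.9 mm per mm of top travel, up to 15 mm; teeth every 7 mm, so up to 7 mm may be idle. No catch: let go, a pressed pad drives the jaw back until 1-3 N are left.
- trigger_tip (a point): Middle of the trigger's top: clamp y 199, z 139 mm at rest, clamp y 217 squeezed home. Needs 2-3 N free, up to 20 N while the pad presses. Outer (-y) face at the top: clamp y 193 at rest, 211 home.
- handle_tip (a point): Middle of the top of the fixed black handle post behind the trigger, 26 (x) x 13 (y) mm, clamp y 232..245, top z 145 mm. Trigger and handle together measure 52 mm along clamp y at rest, 34 squeezed. Straddle both from above, TCP at about clamp y 229, z 125: one finger pushes the trigger, the other stays outside the handle.
- tumbler: Bystander: glass tumbler, 74 mm wide, 90 mm high; origin: centre of its underside.
- pipe: Bystander: dark smoking pipe about 135 mm long, bowl 40 mm wide and 42 mm high; origin: under the bowl, stem along its x.
- clock: Bystander: white alarm clock 45 x 100 x 81 mm; origin: centre of its underside.
- book: Bystander: blue book lying flat, 130 x 190 x 24 mm; origin: centre of its underside.
- glue: Bystander: white glue bottle with an orange cap, 48 mm wide, 130 mm high; origin: centre of its underside.
- glasses_case: Bystander: dark spectacles case 62 x 155 x 34 mm; origin: centre of its underside.
- screwdriver: Bystander: screwdriver lying along its x; origin: centre of its underside.
Not all that is in view belongs to the job. Leave any turquoise look-alike of the tray alone.

How it is judged (in metres and radians):
On the way, in this order (a step that is already met when the one before it is completed fails the run):
1. the top tray is lifted clear of the other tray (height (world z) of tray above 0.06 m and contact force between tray and tray_low below 0.05 N and contact force between the fingers and tray above 1 N), for 0.1 s.
2. the tray stands flat on the clamp's base between the jaws, divider in line with them, let go, the moving jaw not yet on it (z of tray in the frame of clamp between 0.004 and 0.013 m and angle between tray's own z axis and vertical below 0.1 rad and x of tray in the frame of clamp between -0.014 and 0.014 m and angle between the y axis of tray and the y axis of clamp, either way round below 0.15 rad and contact force between each of the arm, the fingers and tray below 0.1 N and contact force between tray and jaw below 0.1 N and y of tray in the frame of clamp between 0.03 and 0.095 m), for 0.2 s.
3. the pumped jaw's pad has reached the tray (contact force between tray and jaw above 0.5 N), for 0.05 s.
At the end, for the whole second after the job is handed in: Fingers still squeeze the trigger (>1 N). Tray level on the base, divider within 14 mm and 0.15 rad of the jaws' middle line, centre 35-45 mm from the fixed jaw; pad sunk 4.5-11.8 mm, both jaws press over 4 N (under 18); robot off tray and jaw; tray still; bystanders moved under 30 mm (z of tray in the frame of clamp between 0.004 and 0.013 m and angle between tray's own z axis and vertical below 0.1 rad and x of tray in the frame of clamp between -0.014 and 0.014 m and angle between the y axis of tray and the y axis of clamp, either way round below 0.15 rad and y of tray in the frame of anvil between 0.035 and 0.045 m and value of joint pad between 0.0045 and 0.0118 m and contact force between tray and jaw between 4 and 18 N and contact force between tray and anvil above 4 N and contact force between the fingers and trigger above 1 N and contact force between each of the fingers, the arm and tray below 0.1 N and contact force between each of the arm, the fingers and jaw below 0.1 N and linear speed of tray below 0.01 m/s and distance of each of tray_low, tumbler, pipe, clock, book, glue, glasses_case, screwdriver from where it was at the start of the episode below 0.03 m); the arm keeps its last pose, push and grip.
It fails at once if the pad is driven close to its bottom stop (sunk more than 13 of 16 mm): the joint is crushed (value of joint pad above 0.013 m).
It fails at once if the moving jaw is pushed by the robot itself instead of by the trigger (more than 2 N) (contact force between any of the fingers, the arm and jaw above 2 N).
It fails at once if a bystander is moved more than 30 mm (distance of any of tray_low, tumbler, pipe, clock, book, glue, glasses_case, screwdriver from where it was at the start of the episode above 0.03 m).
It also fails if it takes over 72 s, if anything falls off the work surface, if the arm or the gripper's body presses on something with over 40 N, if the wrist force passes 120 N, or if a joint passes its speed limit or range.

## Working session

There is one attempt and no reset: what is moved stays moved. The work goes in short steps, Python scripts to look and compute and a tool call to move; the robot and the scene stay as the last step left them, time stands still between calls to the robot, and variables do not carry over. Pictures are saved under pics/ and viewed, about 8 in all and at most 12, crops included, and the job is handed in when it is done.

Besides the shell and the picture viewer there is one more tool, called after "Request:" as name([rows], argument=value, ...), one row to a line, values as JSON. move_arm: Moves the arm, as the interface text tells. Its arguments: {"type":"object","properties":{"deltas":{"type":"array","items":{"type":"array"}},"jaw":{"type":"number"},"squeeze":{"type":"number"}},"required":["deltas"]}

```bash
mkdir -p pics; cat > h.py <<'E'
import numpy as np, cv2
from scipy.spatial.transform import Rotation as R
from bench import r
def cam(name):
    s=r.sense(); img,d=r.snapshot(name); c=r.get_calibration(name)
    f=200/np.tan(np.radians(c['fovy'])/2)
    if name=='wrist':
        T=np.eye(4);T[:3,:3]=R.from_euler('xyz',s['tcp_rot'],degrees=True).as_matrix();T[:3,3]=s['tool_pos']
        T=T@np.array(c['tool_from_camera'])
    else:
        T=np.eye(4);a=np.array(c['attitude'],float)
        T[:3,:3]=a if a.shape==(3,3) else R.from_euler('xyz',a,degrees=True).as_matrix();T[:3,3]=c['position']
    v,u=np.mgrid[:400,:640]
    ray=np.dstack([(u-c['cx'])/f,(v-c['cy'])/f,np.ones_like(u,float)])
    P=(ray*d[...,None])@T[:3,:3].T+T[:3,3]; P[d==0]=np.nan
    return img,P,T,ray
def save(n,img): cv2.imwrite('pics/'+n,img[...,::-1])
E
python3 - <<'E'
from h import *
print(r.sense()); 
for n in('top','side'):
    c=r.get_calibration(n);print(c)
    i,P,T,ray=cam(n);save(n+'0.png',i);np.savez('/tmp/'+n,i=i,P=P,T=T,ray=ray)
    print(T)
E
```

```text
{'time': 0.0, 'joint_pos': array([ 7.11957378e+01,  7.51551373e+00,  8.53282389e+01, -9.87264984e-04,
        8.72622198e+01, -4.89160302e+00]), 'qd': array([ 0.13474929, -0.04269072,  0.16920091, -0.08449108, -0.02104002,
        0.02419089]), 'joint_efforts': array([ 2.70210250e-03, -5.69411445e+01, -5.00549948e+01,  1.50779401e-04,
        1.53220753e-02,  6.56990920e-06]), 'tool_pos': array([144.06931821, 581.9195978 , 248.95014877]), 'tcp_rot': array([ -94.35849389,   89.894023  , -108.27110501]), 'ft_force': array([-0.25998329,  0.30704455, -0.88285525]), 'wrist_torque': array([-0.01051149,  0.00732679, -0.00554484]), 'finger_gap': 85.24856184595853}
{'fovy': 57.34741791227513, 'cx': 314.76382421662527, 'cy': 196.40800105716545, 'position': array([ 475.55644863,  -13.78861145, 1198.54316688]), 'attitude': array([-174.38637257,    0.8682772 ,  -88.56973019])}
[[ 2.49574588e-02 -9.94931099e-01  9.74127012e-02  4.75556449e+02]
 [-9.99573654e-01 -2.33587505e-02  1.75179516e-02 -1.37886114e+01]
 [-1.51537159e-02 -9.78083733e-02 -9.95089889e-01  1.19854317e+03]
 [ 0.00000000e+00  0.00000000e+00  0.00000000e+00  1.00000000e+00]]
{'fovy': 56.53253051970235, 'cx': 315.9739593403464, 'cy': 203.20971505360652, 'position': array([ 183.42117656, -928.24852253,  959.25296619]), 'attitude': array([-130.8001494 ,    1.28702241,  -25.85073799])}
[[ 8.99705969e-01 -3.00212002e-01  3.16862626e-01  1.83421177e+02]
 [-4.35918201e-01 -5.80622866e-01  6.87642647e-01 -9.28248523e+02]
 [-2.24608897e-02 -7.56802379e-01 -6.53257734e-01  9.59252966e+02]
 [ 0.00000000e+00  0.00000000e+00  0.00000000e+00  1.00000000e+00]]
```

View pics/top0.png

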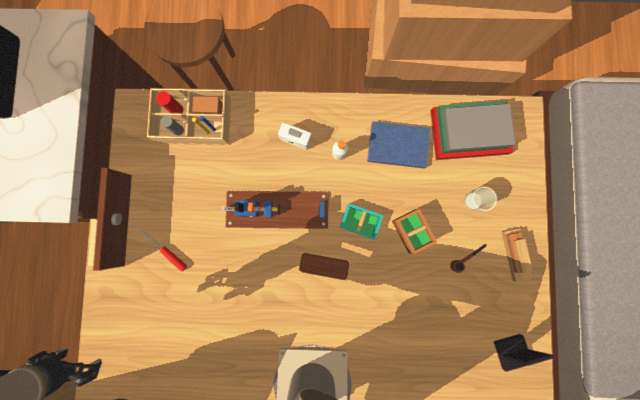

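View pics/side0.png

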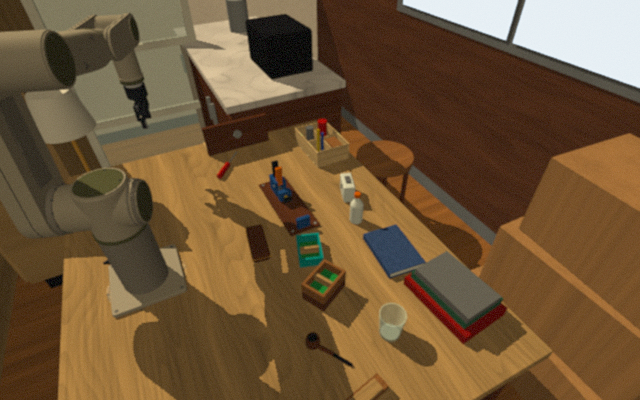

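The top view shows the target tray at about (414,231), the turquoise decoy at (362,221), the clamp base over (226..330, 192..228) with the anvil at (323,209), and the trigger and handle near (240..250,209).

```bash
python3 - <<'E'
from h import *
for n in('top',):
    z=np.load('/tmp/%s.npz'%n);i,P,T,ray=z['i'],z['P'],z['T'],z['ray']
    def at(mask,zz):
        d=ray[mask]@T[:3,:3].T; return T[:3,3]+d*((zz-T[2,3])/d[:,2])[:,None]
    box=lambda a,b,c,d:(np.s_[c:d,a:b])
    def rect(m,zz,lab):
        q=at(m,zz)[:,:2].astype(np.float32); print(lab,m.sum(),cv2.minAreaRect(q))
    hsv=cv2.cvtColor(i,cv2.COLOR_RGB2HSV)
    # tray rim by depth
    m=np.zeros(i.shape[:2],bool); m[200:262,385:445]=True
    Z=P[...,2]; t=m&(Z>55)
    print('Z pct',np.nanpercentile(Z[t],[5,25,50,75,95]))
    t2=cv2.morphologyEx(t.astype(np.uint8),cv2.MORPH_OPEN,np.ones((2,2)))>0
    rect(t2,76,'tray rim')
    g=m&(hsv[...,0]>45)&(hsv[...,0]<80)&(hsv[...,1]>120); 
    rect(g,45,'green')
    b=np.zeros_like(m);b[185:235,218:336]=True
    base=b&(Z>4)&(Z<14); print(base.sum()); rect(cv2.morphologyEx(base.astype(np.uint8),cv2.MORPH_OPEN,np.ones((3,3)))>0,8,'base depth')
    dark=b&(i.max(2)<125)&(hsv[...,0]<20)
    k=cv2.morphologyEx(dark.astype(np.uint8),cv2.MORPH_OPEN,np.ones((5,5)))>0
    rect(k,8,'base col')
    bl=b&(hsv[...,0]>100)&(hsv[...,0]<130)&(hsv[...,1]>120)
    nc,l,st,ce=cv2.connectedComponentsWithStats(bl.astype(np.uint8))
    for j in range(1,nc):
        if st[j,4]>15: print(st[j],np.nanmedian(Z[l==j])); rect(l==j,55,'blue')
    o=b&(hsv[...,0]<18)&(hsv[...,1]>180)&(hsv[...,2]>170)
    rect(o,139,'orange'); print(np.nanmedian(P[o],0), np.nanmax(Z[b]))
    s=cv2.resize(np.hstack([i[180:240,215:340],i[190:250,340:460]][:1]),None,fx=6,fy=6,interpolation=cv2.INTER_CUBIC);save('cl.png',s)
E
```

```text
Z pct [58.19418365 68.7109112  73.68052072 76.06894531 78.21286452]
tray rim 530 ((483.88177490234375, -305.6541748046875), (116.69184112548828, 84.0934066772461), 27.76277732849121)
green 440 ((488.1943054199219, -309.9190979003906), (95.25316619873047, 54.26299285888672), 27.9978084564209)
2897
base depth 2584 ((546.4188842773438, 132.19796752929688), (119.10365295410156, 333.4442138671875), 0.5444809198379517)
base col 714 ((564.9584350585938, 81.93050384521484), (258.1229553222656, 89.7762222290039), 65.36809539794922)
[236 201  23  15 127] 74.09550477898722
blue 127 ((545.9737548828125, 218.38070678710938), (44.075679779052734, 70.09778594970703), 1.3892936706542969)
[252 201   7   4  18] 73.77159284568722
blue 18 ((563.8452758789062, 193.7978973388672), (9.465574264526367, 19.083370208740234), 1.356751561164856)
[264 201   8  16 106] 53.26891302095851
blue 106 ((545.9296875, 153.6932830810547), (47.3123779296875, 21.997665405273438), 2.1022307872772217)
[320 202   4  16  61] 51.19378672321477
blue 61 ((546.8782348632812, -15.759645462036133), (47.02025604248047, 9.40627670288086), 1.304077386856079)
orange 37 ((543.892578125, 192.59970092773438), (23.443073272705078, 11.681623458862305), 2.3946802616119385)
[544.38558905 192.47666157 137.48742376] 147.29417651409835
```

View pics/cl.png

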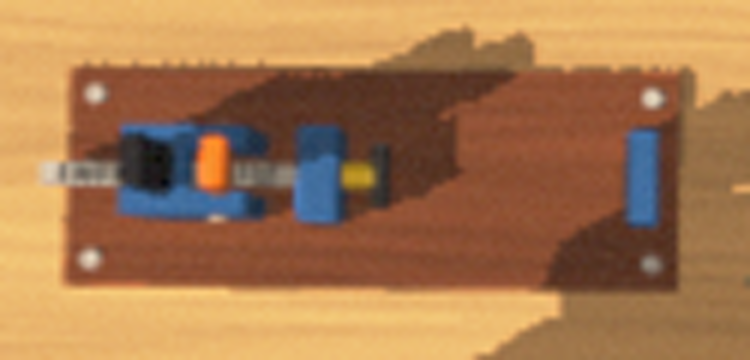

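The crop confirms the clamp: +y runs to world +y (left in the picture) with yaw about 0.6°, and the jaw is mid-way. Next is a helper that turns world targets into deltas.

```bash
cat >> h.py <<'E'
YAW=0.6; O=np.array([546.9,-5.3,0])
CR=R.from_euler('z',YAW,degrees=True).as_matrix()
def W(x,y,z): return O+CR@np.array([x,y,z],float)   # clamp -> world
def plan(*tg):
    """targets (xyz, yaw of tool y in world deg); prints deltas from present pose"""
    s=r.sense(); M=R.from_euler('xyz',s['tcp_rot'],degrees=True).as_matrix()
    print('t',round(s['time'],2),'pos',s['tool_pos'].round(1),'gap',round(s['finger_gap'],1),'F',s['ft_force'].round(1),'q',s['joint_pos'].round(0))
    a0=np.degrees(np.arctan2(M[1,1],M[0,1])); print('tool y yaw',a0.round(2),'x',M[:,0].round(3))
    for p,a in tg:
        d=M.T@(np.array(p)-s['tool_pos'])
        # turn about tool x (down): yaw decreases as the turn grows
        print(p,d.round(1),'turn',round((a0-a+90)%180-90,1))
E
python3 - <<'E'
from h import *
print(np.array(r.get_calibration('wrist')['tool_from_camera']).round(3))
plan(((450,230,250),27.8),((484,-306,250),27.8),(W(0,45,150),0.6),(W(0,229,200),90.6))
E
```

```text
[[  -0.      -0.312    0.95  -122.595]
 [   1.       0.       0.       0.449]
 [  -0.       0.95     0.312  -81.569]
 [   0.       0.       0.       1.   ]]
t 0.1 pos [144.1 582.  249. ] gap 85.3 F [0.5 0.6 0.3] q [71.  8. 85. -0. 87. -5.]
tool y yaw 76.09 x [-0.001 -0.002 -1.   ]
(450, 230, 250) [  -0.6 -268.1  381.6] turn 48.3
(484, -306, 250) [ 3.000e-01 -7.802e+02  5.434e+02] turn 48.3
[546.42876971  39.69753262 150.        ] [  99.7 -429.5  520.9] turn 75.5
[544.50196144 223.68744378 200.        ] [  49.4 -251.4  474.8] turn -14.5
```

Request:
move_arm([
  [[0,-268,382],48],
  [[0,-268,382],48],
  [[0,-268,382],48],
  [[0,-268,382],48],
  [[0,-268,382],48],
  [[0,-268,382],48],
  [[0,-268,382],48],
  [[0,-268,382],48],
  [[0,-268,382],48],
], jaw=0, squeeze=40)

```text
time: 1.23
tool_pos: [451.3, 228.1, 248.9]
tcp_rot: [-59.2, 89.9, -121.3]
ft_force: [-0.1, 0.0, -0.3]
finger_gap: 42.7
```

```bash
python3 - <<'E'
from h import *
plan(((484,-306,200),27.8))
E
```

```text
t 1.23 pos [451.3 228.1 248.9] gap 42.7 F [-0.1  0.  -0.3] q [ 21.  -7. 100.  -0.  87.  -7.]
tool y yaw 27.88 x [-0.001 -0.002 -1.   ]
(484, -306, 200) [  50.  -220.8  487.3] turn 0.1
```

Request:
move_arm([
  [[0,-221,487],0],
  [[0,-221,487],0],
  [[0,-221,487],0],
  [[0,-221,487],0],
  [[0,-221,487],0],
  [[0,-221,487],0],
  [[0,-221,487],0],
  [[0,-221,487],0],
  [[0,-221,487],0],
  [[0,-221,487],0],
  [[20,-221,487],0],
])

```text
time: 2.6
tool_pos: [484.9, -305.1, 230.9]
tcp_rot: [-7.5, 89.8, -69.6]
ft_force: [-0.2, -0.5, 0.8]
finger_gap: 42.9
```

```bash
python3 - <<'E'
from h import *
i,P,T,ray=cam('wrist');save('w1.png',i);np.savez('/tmp/w1',i=i,P=P,T=T,ray=ray)
plan(((484,-306,200),27.8))
hsv=cv2.cvtColor(i,cv2.COLOR_RGB2HSV)
def at(m,zz):
    d=ray[m]@T[:3,:3].T; return (T[:3,3]+d*((zz-T[2,3])/d[:,2])[:,None])[:,:2].astype(np.float32)
near=np.hypot(P[...,0]-485,P[...,1]+307)<85
t=near&(P[...,2]>70)&(P[...,2]<84); t=cv2.morphologyEx(t.astype(np.uint8),cv2.MORPH_OPEN,np.ones((3,3)))>0
print('rim',t.sum(),np.nanmedian(P[t],0),cv2.minAreaRect(at(t,76)))
g=near&(hsv[...,0]>45)&(hsv[...,0]<80)&(hsv[...,1]>120)&(P[...,2]<52)
n,l,st,ce=cv2.connectedComponentsWithStats(g.astype(np.uint8))
for j in range(1,n):
    if st[j,4]>300: print('green',st[j],cv2.minAreaRect(at(l==j,45)))
E
```

```text
t 2.65 pos [ 483.3 -303.6  226.1] gap 42.5 F [-1.6  0.1 -4. ] q [-37.   4.  92.  -0.  85. -65.]
tool y yaw 27.96 x [-0.004  0.    -1.   ]
(484, -306, 200) [26.1 -0.4  2.5] turn 0.2
rim 4126 [ 484.13215509 -303.04139439   74.55214182] ((484.6649169921875, -304.8039245605469), (115.39869689941406, 80.1057357788086), 27.97701644897461)
green [ 268  170   46   30 1272] ((468.05718994140625, -332.7148132324219), (42.959815979003906, 29.188251495361328), 27.9645938873291)
green [ 327  170   45   30 1244] ((517.2957153320312, -306.56707763671875), (42.0479621887207, 29.180147171020508), 27.971633911132812)
```

View pics/w1.png

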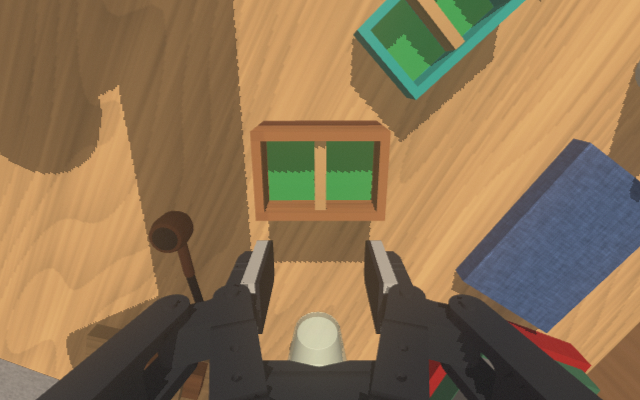

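The wrist view shows the tray centred at column 320 under the TCP, yaw 28°, with both compartments free and the tumbler clear behind it. The rim size agrees at 115×80, so I'm descending.

Request:
move_arm([
  [[50,0,2],0],
  [[100,-0.5,2],0],
  [[125,-0.5,2],0],
  [[125,-0.5,2],0],
  [[125,-0.5,2],0],
])

```text
time: 3.28
tool_pos: [484.0, -305.0, 102.2]
tcp_rot: [-109.7, 89.8, -171.7]
ft_force: [0.1, -0.4, 1.3]
finger_gap: 42.7
```

```bash
python3 - <<'E'
from h import *
plan(((484.6,-304.8,67),28))
E
```

```text
t 3.27 pos [ 484.  -305.   102.2] gap 42.7 F [ 0.1 -0.4  1.3] q [-37.  10.  98.  -0.  72. -65.]
tool y yaw 28.03 x [-0.003 -0.    -1.   ]
(484.6, -304.8, 67) [35.2  0.7  0.2] turn 0.0
```

Request:
move_arm([
  [[20,0.5,0],0],
  [[34,0.5,0],0],
  [[34,0.5,0],0],
  [[34,0.5,0],0],
])

```text
time: 3.78
tool_pos: [484.3, -304.8, 68.1]
tcp_rot: [-113.7, 89.8, -175.6]
ft_force: [-0.2, -0.5, -0.5]
finger_gap: 42.9
```

Request:
move_arm([
  [[0,0,0],0],
  [[0,0,0],0],
  [[0,0,0],0],
  [[0,0,0],0],
  [[0,0,0],0],
  [[0,0,0],0],
], jaw=-1, squeeze=50)

```text
time: 4.53
tool_pos: [484.8, -305.2, 68.8]
tcp_rot: [-89.9, 89.9, -151.8]
ft_force: [-0.5, -0.6, 5.8]
finger_gap: 8.8
```

Request:
move_arm([
  [[-20,0,0],0],
  [[-50,0,0],0],
  [[-90,0,0],0],
  [[-90,0,0],0],
  [[-90,0,0],0],
])

```text
time: 5.15
tool_pos: [484.6, -304.8, 158.3]
tcp_rot: [-105.8, 89.8, -167.7]
ft_force: [-0.3, 0.2, -3.6]
finger_gap: 9.1
```

```bash
python3 - <<'E'
from h import *
plan((W(0,45,150),0.6))
i,P,T,ray=cam('wrist');save('w2.png',i)
E
```

```text
t 5.15 pos [ 484.6 -304.8  158.3] gap 9.1 F [-0.3  0.2 -3.6] q [-37.   7.  96.  -0.  78. -65.]
tool y yaw 28.02 x [-0.003 -0.001 -1.   ]
[546.42876971  39.69753262 150.        ] [   8.   216.5 -275. ] turn 27.4
```

View pics/w2.png

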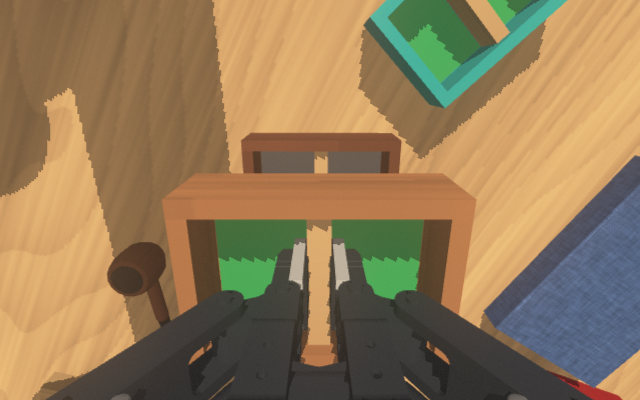

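The picture shows the green tray gripped evenly on its divider at (320,300), with the grey-floored lower tray left in place. Carrying it over the clamp.

Request:
move_arm([
  [[0,15,-20],2],
  [[0,45,-60],6],
  [[0,80,-100],10],
  [[0,115,-145],15],
  [[0,150,-190],20],
  [[0,185,-235],24],
  [[0,207,-263],27],
  [[0,216,-275],27.4],
  [[0,216,-275],27.4],
  [[0,216,-275],27.4],
  [[0,216,-275],27.4],
])

```text
time: 6.58
tool_pos: [545.4, 38.5, 157.1]
tcp_rot: [-93.0, 89.8, 177.5]
ft_force: [-1.0, -0.0, -2.8]
finger_gap: 8.8
```

```bash
python3 - <<'E'
from h import *
plan((W(0,45,90),0.6),(W(0,45,42),.6))
i,P,T,ray=cam('wrist');save('w3.png',i);np.savez('/tmp/w3',i=i,P=P,T=T,ray=ray)
i,P,T,ray=cam('top')
c=i[170:250,210:360];save('w3t.png',cv2.resize(c,None,fx=5,fy=5))
E
```

```text
t 6.58 pos [545.4  38.5 157.1] gap 8.8 F [-1.  -0.  -2.8] q [ -1.   3. 100.   0.  77.  -2.]
tool y yaw 0.54 x [-0.004  0.    -1.   ]
[546.42876971  39.69753262  90.        ] [67.1  1.3 -1.2] turn -0.1
[546.42876971  39.69753262  42.        ] [115.1   1.5  -1.2] turn -0.1
```

View pics/w3.png

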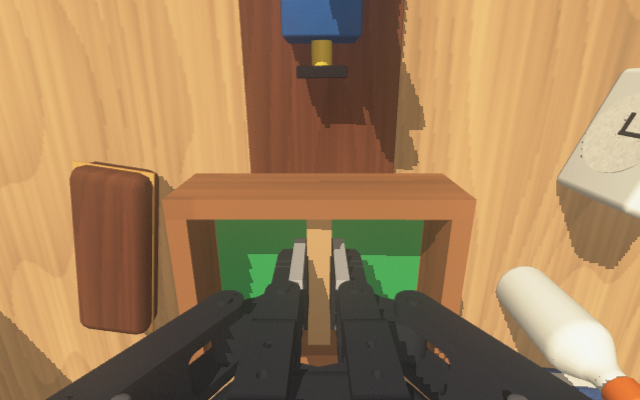

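The pad and yellow plunger at column 322 line up with the divider at column 320, and the pad is well clear of the tray. Lowering it.

Request:
move_arm([
  [[40,1,-1],0],
  [[80,1,-1],0],
  [[104,1.5,-1],0],
  [[104,1.5,-1],0],
  [[110,1.5,-1],0],
  [[113,1.5,-1],0],
  [[115,1.5,-1],0],
  [[115,1.5,-1],0],
])

```text
time: 7.68
tool_pos: [546.8, 39.9, 42.6]
tcp_rot: [-96.3, 89.8, 174.2]
ft_force: [0.4, -0.8, -2.6]
finger_gap: 8.3
```

```bash
python3 - <<'E'
from h import *
plan((W(0,45,40),.6))
i,P,T,ray=cam('wrist');save('w4.png',i)
hsv=cv2.cvtColor(i,cv2.COLOR_RGB2HSV)
b=(hsv[...,0]>100)&(hsv[...,0]<130)&(hsv[...,1]>120)&(P[...,1]>80)
y=(hsv[...,0]>20)&(hsv[...,0]<32)&(hsv[...,1]>170)&(P[...,1]>80)&(P[...,2]>15)
for m in(b,y):
    print(m.sum(),np.nanpercentile(P[m],[2,50,98],axis=0).round(1))
t=(np.abs(P[...,0]-546)<62)&(P[...,1]>60)&(P[...,1]<95)&(P[...,2]>25)&(P[...,2]<60)
print('tray edge',np.nanpercentile(P[t],[2,50,98],axis=0).round(1))
E
```

```text
t 7.67 pos [546.8  39.9  42.6] gap 8.3 F [ 0.4 -0.8 -2.6] q [ -1.  11. 104.   0.  65.  -2.]
tool y yaw 0.55 x [-0.003  0.    -1.   ]
[546.42876971  39.69753262  40.        ] [ 2.6 -0.4  0.2] turn -0.1
0 [nan nan nan]
1604 [[538.4 128.2  33.2]
 [544.8 135.4  36.8]
 [550.8 142.9  38.6]]
tray edge [[488.8  61.1  26.5]
 [545.4  76.6  47.7]
 [601.5  79.1  49.5]]
  return np.nanmean(a, axis, out=out, keepdims=keepdims)
```

Request:
move_arm([
  [[2,0,0],0],
  [[3,0,0],0],
  [[3.5,0,0],0],
])

```text
time: 8.1
tool_pos: [547.2, 39.9, 40.8]
tcp_rot: [-95.0, 89.8, 175.5]
ft_force: [-9.6, 0.1, 16.6]
finger_gap: 8.9
```

Touchdown (Fz +17). Opening to about 42 mm.

Request:
move_arm([
  [[-1,0,0],0],
  [[-1,0,0],0],
  [[-1,0,0],0],
  [[-1,0,0],0],
  [[-1,0,0],0],
], jaw=0)

```text
time: 8.72
tool_pos: [547.1, 39.9, 41.7]
tcp_rot: [-94.9, 89.8, 175.6]
ft_force: [-0.9, 0.4, -0.0]
finger_gap: 42.2
```

Request:
move_arm([
  [[-30,0,0],0],
  [[-80,0,0],0],
  [[-130,0,0],0],
  [[-180,0,0],0],
  [[-180,0,0],0],
  [[-180,0,0],0],
])

```text
time: 9.48
tool_pos: [547.6, 39.8, 221.3]
tcp_rot: [-94.2, 89.8, 176.4]
ft_force: [0.6, -0.7, -0.3]
finger_gap: 42.8
```

```bash
python3 - <<'E'
from h import *
plan((W(0,229,220),90.6),(W(0,229,125),90.6))
i,P,T,ray=cam('wrist');save('w5.png',i)
def at(m,zz):
    d=ray[m]@T[:3,:3].T; return (T[:3,3]+d*((zz-T[2,3])/d[:,2])[:,None])[:,:2].astype(np.float32)
t=(np.abs(P[...,0]-546)<70)&(P[...,1]>-8)&(P[...,1]<95)&(P[...,2]>42)&(P[...,2]<54)
t=cv2.morphologyEx(t.astype(np.uint8),cv2.MORPH_OPEN,np.ones((3,3)))>0
print('tray rim',t.sum(),cv2.minAreaRect(at(t,48)))
hsv=cv2.cvtColor(i,cv2.COLOR_RGB2HSV)
y=(hsv[...,0]>20)&(hsv[...,0]<32)&(hsv[...,1]>170)&(P[...,1]>90)&(P[...,2]>15)
print(np.nanpercentile(P[y],[2,50,98],axis=0).round(1))
E
```

```text
t 9.47 pos [547.6  39.8 221.3] gap 42.8 F [ 0.6 -0.7 -0.3] q [-1.  1. 95.  0. 84. -2.]
tool y yaw 0.56 x [-0.003  0.    -1.   ]
[544.50196144 223.68744378 220.        ] [   1.4   -1.3 -183.9] turn 90.0
[544.50196144 223.68744378 125.        ] [  96.4   -1.  -183.9] turn 90.0
tray rim 3814 ((545.518798828125, 36.24714660644531), (115.42911529541016, 86.06209564208984), 0.6129512786865234)
[[539.7 128.   35. ]
 [544.9 132.1  36.8]
 [549.8 142.2  38.7]]
```

View pics/w5.png

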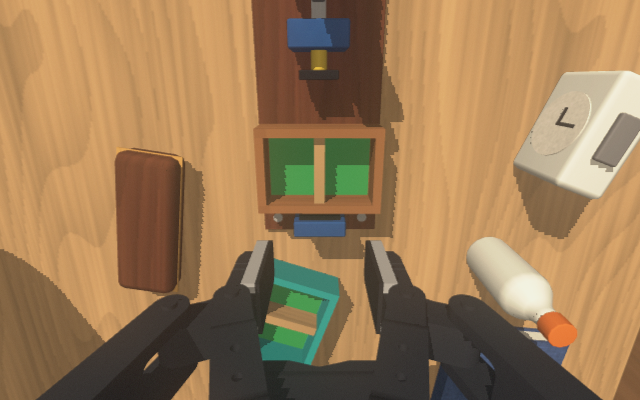

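The tray stands flat between the jaws, with its divider at column 319 in line with the pad at column 320. Nothing was disturbed. Going over the trigger with the jaw full open and a −90° turn.

Request:
move_arm([
  [[0,-1,-40],-10],
  [[0,-1,-90],-20],
  [[0,-1,-140],-30],
  [[0,-1,-184],-40],
  [[0,-1,-184],-50],
  [[0,-1,-184],-60],
  [[0,-1,-184],-70],
  [[0,-1,-184],-80],
  [[0,-1,-184],-90],
  [[0,-1,-184],-90],
  [[0,-1,-184],-90],
], jaw=1, squeeze=20)

```text
time: 10.9
tool_pos: [543.7, 223.7, 219.1]
tcp_rot: [-178.0, 89.6, -177.7]
ft_force: [0.7, -0.5, -0.5]
finger_gap: 85.6
```

```bash
python3 - <<'E'
from h import *
plan((W(0,229,125),90.6),(W(0,222,125),90.6))
i,P,T,ray=cam('wrist');save('w6.png',i)
hsv=cv2.cvtColor(i,cv2.COLOR_RGB2HSV)
o=(hsv[...,0]<18)&(hsv[...,1]>180)&(hsv[...,2]>150)&(P[...,2]>120)
print(o.sum(),np.nanpercentile(P[o],[2,50,98],axis=0).round(1))
k=(i.max(2)<70)&(P[...,2]>135)&(P[...,2]<155)&(np.abs(P[...,0]-545)<30)
print(k.sum(),np.nanpercentile(P[k],[2,50,98],axis=0).round(1))
E
```

```text
t 10.9 pos [543.7 223.7 219.1] gap 85.6 F [ 0.7 -0.5 -0.5] q [ 17.   7.  89.   0.  84. -73.]
tool y yaw 90.33 x [-0.007 -0.    -1.   ]
[544.50196144 223.68744378 125.        ] [94.1  0.   1.5] turn -0.3
[544.57526393 216.6878276  125.        ] [94.1 -7.   1.5] turn -0.3
862 [[530.3 188.5 120.8]
 [540.8 195.4 136.8]
 [554.3 200.7 138.7]]
601 [[529.7 225.9 136.2]
 [537.4 231.  143.1]
 [550.6 237.4 144.8]]
```

View pics/w6.png

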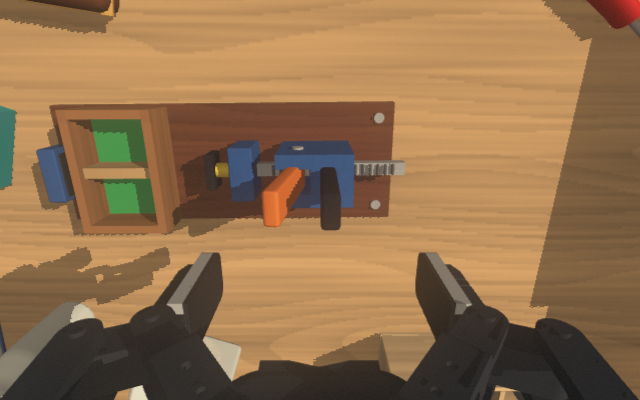

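The trigger top is at about (285,185) and the handle at (330,200) in the image; in clamp coordinates they lie at y 194–205 and 231–244, as modelled. Descending to straddle.

Request:
move_arm([
  [[40,0,1],0],
  [[80,0,1.5],-0.3],
  [[94,0,1.5],-0.3],
  [[94,0,1.5],-0.3],
  [[94,0,1.5],-0.3],
])

```text
time: 11.58
tool_pos: [546.0, 224.1, 127.5]
tcp_rot: [168.5, 89.8, 169.1]
ft_force: [1.0, -0.5, 0.4]
finger_gap: 85.5
```

```bash
cat >> h.py <<'E'
def jawm(nm=None):
    i,P,T,ray=cam('wrist')
    if nm: save(nm,i)
    Q=(P-O)@CR  # clamp coords
    hsv=cv2.cvtColor(i,cv2.COLOR_RGB2HSV); near=(np.abs(Q[...,0])<30)&(Q[...,1]>75)&(Q[...,1]<185)
    b=near&(hsv[...,0]>100)&(hsv[...,0]<130)&(hsv[...,1]>100)&(Q[...,2]>46)&(Q[...,2]<60)
    y=near&(hsv[...,0]>18)&(hsv[...,0]<34)&(hsv[...,1]>150)&(Q[...,2]>25)&(Q[...,2]<48)
    f=lambda m,p:np.nanpercentile(Q[m][:,1],p).round(1) if m.sum()>5 else None
    s=r.sense(); print('t',round(s['time'],2),'gap',round(s['finger_gap'],1),'F',s['ft_force'].round(1),'pos',s['tool_pos'].round(1),
      'block top y',f(b,[1,99]),b.sum(),'yellow y',f(y,[1,99]),y.sum())
    t=(np.abs(Q[...,0])<58)&(Q[...,1]>60)&(Q[...,1]<98)&(Q[...,2]>44)&(Q[...,2]<53)&((hsv[...,0]<20))
    print('tray +y edge',f(t,[50,98]))
E
python3 -c "
from h import *
jawm('w7.png')"
```

```text
t 11.62 gap 85.2 F [-0.6 -0.2 -0.5] pos [546.1 224.2 127.8] block top y [150.4 170.8] 1710 yellow y [132.9 142.9] 284
tray +y edge [79.5 84.3]
```

View pics/w7.png

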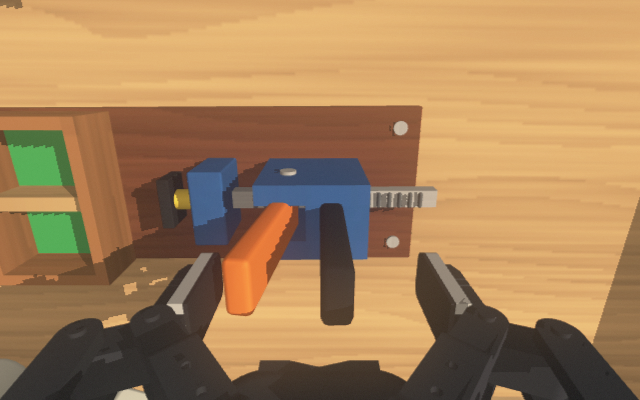

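The fingers straddle trigger (255,260) and handle (335,260) and the jaw, plunger and tray edge are visible on the left. First full pump.

Request:
move_arm([
  [[0,0,0],0],
  [[0,0,0],0],
  [[0,0,0],0],
  [[0,0,0],0],
  [[0,0,0],0],
  [[0,0,0],0],
], jaw=-0.17, squeeze=25)

```text
time: 12.38
tool_pos: [547.5, 220.7, 129.9]
tcp_rot: [-102.4, 89.7, -101.9]
ft_force: [-3.8, -18.1, 13.0]
finger_gap: 36.0
```

```bash
python3 -c "
from h import *
jawm('w8.png')"
```

```text
t 12.43 gap 35.3 F [ -2.4 -18.2  12. ] pos [547.5 220.7 130. ] block top y [139.8 160.3] 2262 yellow y [122.  131.8] 254
tray +y edge [79.3 84.2]
```

Request:
move_arm([
  [[0,0,0],0],
  [[0,0,0],0],
  [[0,0,0],0],
  [[0,0,0],0],
  [[0,0,0],0],
  [[0,0,0],0],
], jaw=0.85)

```text
time: 13.18
tool_pos: [547.5, 220.8, 129.9]
tcp_rot: [-104.0, 89.7, -103.4]
ft_force: [0.3, -0.3, 0.1]
finger_gap: 78.8
```

```bash
python3 -c "
from h import *
jawm()"
```

```text
t 13.22 gap 78.9 F [-0.7 -0.2 -0.6] pos [547.5 220.8 129.9] block top y [140.8 161.4] 2015 yellow y [123.1 132.7] 255
tray +y edge [79.4 84.2]
```

Request:
move_arm([
  [[3,3,-2],0],
  [[3,3,-2],0],
  [[3,3,-2],0],
])

```text
time: 13.6
tool_pos: [545.3, 223.8, 126.8]
tcp_rot: [-105.9, 89.7, -105.4]
ft_force: [-0.7, -0.4, 0.4]
finger_gap: 79.0
```

Request:
move_arm([
  [[0,0,0],0],
  [[0,0,0],0],
  [[0,0,0],0],
  [[0,0,0],0],
  [[0,0,0],0],
  [[0,0,0],0],
], jaw=-0.17)

```text
time: 14.35
tool_pos: [546.3, 220.6, 128.1]
tcp_rot: [-90.4, 89.5, -89.9]
ft_force: [-2.3, -15.8, 9.9]
finger_gap: 35.4
```

```bash
python3 -c "
from h import *
jawm()"
```

```text
t 14.4 gap 35.4 F [ -2.3 -15.7   9.4] pos [546.3 220.6 128. ] block top y [125.8 146.4] 2554 yellow y [108.1 116.8] 227
tray +y edge [79.5 84.2]
```

Request:
move_arm([
  [[0,0,0],0],
  [[0,0,0],0],
  [[0,0,0],0],
  [[0,0,0],0],
  [[0,0,0],0],
  [[0,0,0],0],
], jaw=0.85)

```text
time: 15.15
tool_pos: [546.3, 220.6, 128.0]
tcp_rot: [-90.7, 89.5, -90.1]
ft_force: [-0.1, 0.6, -0.5]
finger_gap: 79.1
```

```bash
python3 -c "
from h import *
jawm()"
```

```text
t 15.2 gap 79.2 F [ 0.8 -0.5 -0.4] pos [546.3 220.6 128. ] block top y [127.1 147.7] 2347 yellow y [109.5 118.2] 230
tray +y edge [79.5 84.2]
```

Request:
move_arm([
  [[0,1,0],0],
  [[0,1,0],0],
  [[0,1,0],0],
  [[0,1,0],0],
  [[0,1,0],0],
  [[0,1,0],0],
], jaw=-0.17)

```text
time: 15.95
tool_pos: [547.0, 220.1, 128.9]
tcp_rot: [-84.5, 89.3, -84.1]
ft_force: [-0.7, -8.6, 5.4]
finger_gap: 35.8
```

```bash
python3 -c "
from h import *
jawm()"
```

```text
t 16.0 gap 35.4 F [-0.2 -8.4  6.1] pos [547.  220.1 128.9] block top y [112.4 133. ] 2641 yellow y [ 94.8 102.3] 186
tray +y edge [79.5 84.3]
```

Request:
move_arm([
  [[0,0,0],0],
  [[0,0,0],0],
  [[0,0,0],0],
  [[0,0,0],0],
  [[0,0,0],0],
  [[0,0,0],0],
], jaw=0.85)

```text
time: 16.75
tool_pos: [547.0, 220.2, 128.9]
tcp_rot: [-84.6, 89.3, -84.1]
ft_force: [0.0, -0.3, 0.7]
finger_gap: 78.9
```

```bash
python3 -c "
from h import *
jawm('w9.png')"
```

```text
t 16.8 gap 79.1 F [ 0.6  0.  -0.7] pos [547.  220.1 128.9] block top y [107.3 128.1] 2657 yellow y [90.4 97.1] 153
tray +y edge [78.2 82.9]
```

View pics/w9.png

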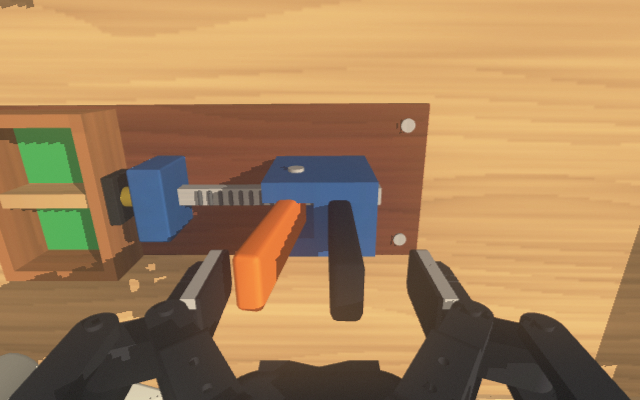

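The pad at column 118 now touches the tray wall, and the jaw still needs about 10–11 mm. I'll squeeze in increments from here.

Request:
move_arm([
  [[0,0,0],0],
  [[0,0,0],0],
  [[0,0,0],0],
  [[0,0,0],0],
  [[0,0,0],0],
], jaw=0.17)

```text
time: 17.42
tool_pos: [547.3, 219.2, 129.3]
tcp_rot: [-83.3, 89.2, -82.9]
ft_force: [-0.9, -6.3, 2.6]
finger_gap: 50.3
```

```bash
python3 -c "
from h import *
jawm()"
```

```text
t 17.48 gap 50.1 F [-0.8 -6.7  4.1] pos [547.3 219.1 129.3] block top y [106.6 127.2] 2625 yellow y [89.6 96.3] 152
tray +y edge [77.6 82.2]
```

Request:
move_arm([
  [[0,0,0],0],
  [[0,0,0],0],
  [[0,0,0],0],
  [[0,0,0],0],
], jaw=0.05)

```text
time: 17.98
tool_pos: [547.5, 218.2, 129.6]
tcp_rot: [-83.7, 89.2, -83.3]
ft_force: [-1.1, -5.0, 3.1]
finger_gap: 45.0
```

```bash
python3 -c "
from h import *
jawm()"
```

```text
t 18.02 gap 45.0 F [-1.5 -5.4  3.3] pos [547.5 218.2 129.6] block top y [104.9 125.6] 2622 yellow y [87.7 94.5] 158
tray +y edge [75.7 80.3]
```

Request:
move_arm([
  [[0,1,0],0],
  [[0,1,0],0],
  [[0,1,0],0],
  [[0,1,0],0],
], jaw=-0.05)

```text
time: 18.52
tool_pos: [547.6, 218.0, 129.8]
tcp_rot: [-84.6, 89.1, -84.2]
ft_force: [-2.2, -6.7, 3.8]
finger_gap: 40.5
```

```bash
python3 -c "
from h import *
jawm()"
```

```text
t 18.57 gap 40.5 F [-1.1 -7.3  3. ] pos [547.6 218.  129.8] block top y [103.5 124.1] 2606 yellow y [86.4 92.9] 145
tray +y edge [74.8 79.2]
```

Request:
move_arm([
  [[0,1,0],0],
  [[0,1,0],0],
  [[0,1,0],0],
  [[0,1,0],0],
], jaw=-0.12, squeeze=35)

```text
time: 19.08
tool_pos: [547.6, 218.8, 130.1]
tcp_rot: [-84.7, 89.0, -84.3]
ft_force: [-2.8, -3.6, 5.9]
finger_gap: 37.5
```

```bash
python3 -c "
from h import *
jawm()"
```

```text
t 19.12 gap 37.8 F [-3.  -3.1  6.3] pos [547.6 218.8 130.1] block top y [101.5 122.1] 2616 yellow y [86.2 90.6] 84
tray +y edge [74.7 79.1]
```

Request:
move_arm([
  [[0,1,0],0],
  [[0,1,0],0],
  [[0,1,0],0],
  [[0,1,0],0],
], jaw=-0.2)

```text
time: 19.62
tool_pos: [547.6, 220.2, 130.5]
tcp_rot: [-83.7, 89.1, -83.3]
ft_force: [-3.9, -0.8, 5.3]
finger_gap: 34.4
```

```bash
python3 -c "
from h import *
jawm('w10.png')"
```

```text
t 19.68 gap 34.5 F [-3.2 -0.5  6.5] pos [547.6 220.2 130.6] block top y [ 98.4 119.2] 2611 yellow y [ 86.5 120.9] 88
tray +y edge [74.7 79.1]
```

Pad sunk about 6 mm and the trigger is almost home. One small further squeeze.

Request:
move_arm([
  [[0,0,0],0],
  [[0,0,0],0],
  [[0,0,0],0],
  [[0,0,0],0],
], jaw=-0.26)

```text
time: 20.18
tool_pos: [547.6, 220.3, 130.7]
tcp_rot: [-83.3, 89.1, -82.8]
ft_force: [-1.4, -0.4, 5.7]
finger_gap: 34.2
```

```bash
python3 -c "
from h import *
jawm('w11.png')
i=cv2.imread('pics/w11.png')[90:300,0:280];cv2.imwrite('pics/w11c.png',cv2.resize(i,None,fx=2.5,fy=2.5))"
```

```text
t 20.23 gap 33.6 F [-1.8 -0.5  5.3] pos [547.6 220.3 130.7] block top y [ 98.4 119.2] 2608 yellow y [ 86.5 121. ] 92
tray +y edge [74.7 79.2]
```

View pics/w11c.png

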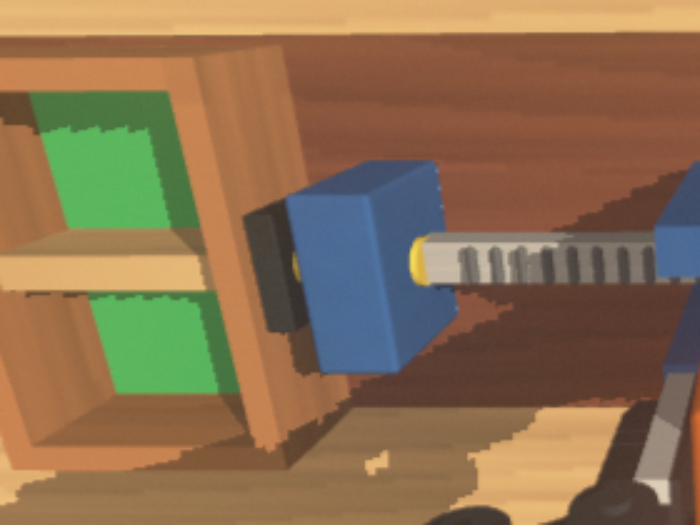

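The tray is seated and the pad is dark and flat on its wall. The trigger is hard at home: the gap is 34 mm and did not change with more squeeze. Relative to the tray edge, the block has closed 5.1 mm since the tray stopped sliding, plus 0.5–1 mm preload, so the pad is sunk about 6 mm. That is inside the window and held by a hard stop, so I'm handing in.

```bash
python3 -c "
from h import *
jawm(); print(r.hand_in())"
```

```text
t 20.27 gap 33.9 F [-2.9 -0.2  4.8] pos [547.6 220.3 130.7] block top y [ 98.4 119.1] 2608 yellow y [ 86.7 121.2] 91
tray +y edge [74.7 79.2]
the job is handed in; nothing more can be done
None
```

I lifted the green-floored tray off the lower one and set it down flat on the clamp base, its divider in line with the jaws. I then let go and pumped the trigger four times. The job is handed in with the trigger still held fully squeezed; no verdict was reported.

- **Tray:** its far edge stopped moving about 5 mm from where I set it down. That puts its centre about 40 mm from the fixed jaw, and its position is steady.
- **Pad:** the plunger is sunk about 5.6–6.1 mm, estimated from the wrist camera. That is inside the 4.5–11.8 mm window but short of the wanted 8 mm. The spring force should be about 7 N. I left it there because the trigger was already at its end stop, and going further meant releasing and pumping again.
- **Trigger:** the finger opening was 34 mm, which matches the fully squeezed size, and it did not change when I asked for more squeeze.
- **Other things:** I saw nothing disturbed in the wrist pictures, but I did not measure the bystanders again at the end.
- **Odd reading:** in one pump the jaw measured 5 mm further forward after I released the trigger than just before. I did not explain it; the later readings were consistent.

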